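# Pack the microscope camera mount into its kit case

### The job

Pack the camera mount into the long well of the kit case: first stand the blue angle bracket in the well and slide it fully home, so that its foot lies under the case's lip and its upright stops against the lip, then set the black block with the brass neck upright in the space left in front of it, down on the floor of the well. The block stands on the carousel under a wire guard and can only be lifted out at the guard's open front, so turn the carousel until the block is there (its orange posts are there to push or hook). Set both parts down without dropping them, do not knock over the sample jar on the carousel, and leave the rock piece and the red lens cap on the table where they are.

Things in the scene. Friction and masses are not known exactly. Their poses are not given: they have to be found in the camera images.
- well (a point): Point on the floor of the kit case's long well (grey walls, yellow floor), on its centre line below the lip's edge, 4 mm above the table. x along the well to its far, lipped end, y across, z up. Inside: 46 mm wide, from the near wall at x = -60 mm to the far wall at +44. Walls 4 mm thick, 28 mm above the well floor. The case is fixed; it stands elsewhere each time.
- lip (a point): Middle of the lip's top, 22 mm further in than the point of the well; axes as the well's. The 6 mm thick lip covers the well from x = 0 to 44 mm; its underside is 17 mm and its top 23 mm above the well's floor. In front of it 60 mm of the well are open above. Beside the well, at y -27 to -67 mm, is a compartment with other optics, all under 45 mm tall.
- bracket: Blue metal angle bracket, 0.15-0.23 kg, loose. Origin: underside, below the upright's centre. Upright: x -6 to 6 mm, 41 mm wide in y, 75 tall. Foot: x 6 to 46 mm, 41 wide, 12 thick. With its x along the well's x it goes down into the open 60 mm, then slides to +x; fully home its origin is at x = -6 mm of the well (upright against the lip), leaving 48 mm to the near wall.
- block: Black plastic block, 42 x 42 x 50 mm tall, with a square brass neck 26 x 26 mm on its centre, 50 to 84 mm above the underside; 0.16-0.25 kg, loose, upright. Origin: centre of the underside; x and y square to the sides of block and neck; any quarter turn fits. It starts in a carousel pocket. In the packed case its centre belongs at about x = -36 mm, y = 0 of the well.
- stand: Fixed stand of the carousel: black foot and 14 mm steel post on the turning axis, with a wire guard on top at 130 mm above the table, a fan of 4 mm wires reaching 96 mm from the axis. Origin: on the axis at table height; -x is the guard's open front (towards the robot within 15 degrees): within 60 degrees of -x it is free, elsewhere covered. Stands elsewhere each time.
- turntable: Grey disc of the carousel, radius 140 mm, top 22 mm above the table; turns either way about its z with slight friction, stays where left. Origin on the axis at table height. Pockets (green rim 6 mm high, 66 mm inside) lie 68 mm from the axis, 100 and -100 degrees from its x (counter-clockwise from above): block in one, jar in the other; at 0 degrees a fixed amber jar.
- post (a point): Top centre of the orange turning post that stands near the guard's open front at the start. Three such posts, 16 mm diameter, tops 95 mm above the table, stand on the disc 128 mm from the axis, beyond the guard's wires, 180 (this one), 52 and -52 degrees from the disc's x. At the start the block is about 60 to 100 degrees to one side of the open front.
- jar: Small loose sample jar with a white cap, 44 mm diameter, 65 mm tall, standing in the pocket that the block does not stand in. Origin: centre of the underside. To be left standing on the carousel.
- rock: Bystander: loose grey rock piece, about 50 x 38 x 39 mm tall; origin underside centre. To be left where it is.
- cap: Bystander: loose red lens cap, 40 mm diameter, 14 mm tall, lying on the table between the robot and the case; origin underside centre. To be left where it is.

How it is judged (in metres and radians):
On the way:
1. the bracket is fully home in the well, its foot under the lip (x of bracket in the frame of well between -0.011 and -0.003 m and y of bracket in the frame of well between -0.005 and 0.005 m and z of bracket in the frame of well between -0.003 and 0.004 m and angle between bracket's own z axis and vertical below 0.08 rad), for 0.2 s.
At the end, for the whole second after the job is handed in: Bracket home (upright within 5 mm of the lip's edge, foot under the lip) and block in front of it, both on the well's floor within 4 mm, within 5 mm of its centre line and 0.08 rad of upright, at rest; the jar still stands on the carousel (all of step 1 and x of block in the frame of well between -0.043 and -0.029 m and y of block in the frame of well between -0.005 and 0.005 m and z of block in the frame of well between -0.003 and 0.004 m and angle between block's own z axis and vertical below 0.08 rad and linear speed of each of bracket, block below 0.02 m/s and angle between jar's own z axis and vertical below 0.15 rad and z of jar in the frame of turntable above 0.018 m); the robot touches nothing.
It fails at once if the bracket is dropped (falls freely from more than about 20 mm) (contact force between the fingers and bracket below 0.05 N and contact force between bracket and anything else below 0.05 N and linear speed of bracket above 0.65 m/s).
It fails at once if the block is dropped (falls freely from more than about 20 mm) (contact force between the fingers and block below 0.05 N and contact force between block and anything else below 0.05 N and linear speed of block above 0.65 m/s).
It fails at once if the sample jar is knocked over (angle between jar's own z axis and vertical above 0.6 rad).
It fails at once if the rock piece or the lens cap is moved by more than 40 mm (distance of any of rock, cap from where it was at the start of the episode above 0.04 m).
It also fails if it takes over 70 s, if anything falls off the work surface, if the arm or the gripper's body presses on something with over 40 N, if the wrist force passes 120 N, or if a joint passes its speed limit or range.

### The arm

A 7-joint arm with a two-finger parallel gripper is mounted at the origin on the work surface. World frame = base frame: x ahead of the robot, y to its left, z up, the work surface at z = 0. Lengths are in mm, angles in rad, forces in N, time in s.
With the tool pointing down it reaches from about 350 to 900 mm from the base axis. Payload 19.9 kg.
Tool frame: the origin (TCP) lies between the finger pads; the fingertips stand 22 mm ahead of it and the grasp point (between the pads) lies 3 mm ahead of it; z points along the fingers, y is the line along which they close (so a half turn about z gives the same grasp; the last joint's range is limited). The gripper opens to 94 mm and grips with 3 to 60 N. Pads are 16 mm wide; open, the fingers measure 119 mm over their backs; the gripper's body (75 mm by 177 mm) begins 78 mm behind the grasp point.
Start: joints at [1.153, 0.417, -0.01, 1.614, 0.005, 1.111, -0.053], TCP at [229.379, -581.366, 227.425] pointing down, gripper open.
Joint ranges: [-2.81, 2.81], [-0.39, 2.02], [-1.27, 1.25], [0.06, 2.57], [-1.19, 4.33], [0.19, 2], [-2.82, 2.82]. Speed limits (rad/s): [1.89, 1.89, 2.39, 2.39, 3.01, 3.01, 3.01].

### API

Orientations are given as [roll, pitch, yaw] about the fixed x, y, z axes, in that order (R = Rz(yaw) Ry(pitch) Rx(roll)).
In Python, from station import * gives the robot as it stands. The module is installed in compiled form; this text tells all that it offers.
- The arm moves only by the shell command python3 -m jog 'ROWS' [OPENING] [FORCE]. ROWS is JSON, a list of rows, each a list of 6 numbers: the shift along the tool's x, y, z as a fraction of full scale, then the turn, a rotation vector about the tool's x, y, z as a fraction of full scale. A call has exactly 8 rows; each row shifts and turns the commanded pose from where the row before left it, along the tool's axes as they then stand; what a row does not reach is not made up. Full scale, the value 1, is 0.02 m for a shift and 0.08 rad for a turn. A row lasts 1/10 s, in which the tool goes at most 50 mm and 8.59 degrees, less where a joint would pass 70% of its speed; a pose out of reach is approached as far as the arm can. A call with a number of a shift or a turn outside -1 to 1 is refused whole. A call with a gripper value outside its range is refused whole. OPENING is the opening, from 0 (shut) to 1 (fully open), set as the call begins (- or left out, the last holds). The fingers move at their own pace and stop on an object; FORCE is the grip in N (left out, the last holds). Time passes only in rows, so rows that do not move let the fingers close, or fill a call up. It gives the time, the measured TCP pose, the force, the opening and the grip force at its end, in the units of the state.
- sense(): the state, without advancing time (a new reading comes with each control period).
- camera(name): name is "scene" or "top"; returns the picture (400x640x3 uint8, red, green, blue); there is no depth.
- calibration(name): a dict with "K" (3x3 intrinsics, pixels), "T" (4x4, takes a point from camera to world coordinates). Camera axes: x right, y down, z forward; pixel columns grow to the right and rows downward; lengths in mm; the calibration is good to about 2 mm. A picture is of the moment at which its call begins. calibration takes no time and is no camera call.
- sign_off(): hands the job in; it is judged then, once.
Trained networks look in the newest picture that a camera, given by its name, has taken for a name from the list of things; names that differ only in an ending like _2 or _b are one class to them, and where a whole thing is asked for, a point or a joint stands for the part that bears it (a point fixed in the world has none). Each returns a list of dicts, best first, with "conf" (0 to 1); they miss things now and then, are a little off and sometimes report something else, mostly with a low value. They report only what shows in the picture. A call takes as long as a camera call.
- regions_of(camera, thing): "region" (400x640 bool, what is visible of it).
- tip_of(camera, thing): "location" ([x, y, z] in mm, in world coordinates, good to about 4 mm: a listed point, or the origin of a listed thing).
The state is a dict: "time": time; "joint_pos": joint angles; "joint_vel": joint speeds; "joint_efforts": joint torques, N m; "tcp_pos": TCP position; "tcp_rot": TCP orientation; "contact_force": force on the tool from outside, world axes, zero at the start; "wrist_torque": the same for the moment, N m; "gripper_width": finger opening in mm; "grip_force": force on a finger pad.
Only numpy, scipy, OpenCV 4.12 (cv2) and the standard library are available. Lean on these libraries where they do the work, as an engineer would, in place of code of your own. Each camera call takes 0.05 s, during which the arm holds its last target. There are 200 camera calls.

## Working session

There is one attempt and no reset: what is moved stays moved. The work goes in short steps, Python scripts to look and compute and a shell command to move; the robot and the scene stay as the last step left them, time stands still between calls to the robot, and variables do not carry over. Pictures are saved under pics/ and viewed, at most 10 in all, crops included, and the job is handed in when it is done.

```bash
mkdir -p pics; cat > h.py <<'E'
from station import *
import numpy as np, cv2
def shot(n,f):
    im=camera(n); cv2.imwrite('pics/'+f,cv2.cvtColor(im,cv2.COLOR_RGB2BGR)); return im
def proj(n,p):
    c=calibration(n); T=np.linalg.inv(np.array(c['T'])); q=T[:3,:3]@np.array(p,float)+T[:3,3]; u=np.array(c['K'])@q; return u[:2]/u[2]
def ray(n,uv,z):
    c=calibration(n); T=np.array(c['T']); d=T[:3,:3]@np.linalg.inv(np.array(c['K']))@[uv[0],uv[1],1.]; o=T[:3,3]; return o+d*(z-o[2])/d[2]
E
python3 - <<'E'
from h import *
for n in('top','scene'):
    shot(n,n+'0.png'); print(n,np.array(calibration(n)['T'])[:3,3].round())
    for t in('well','lip','bracket','block','stand','turntable','post','jar','rock','cap'):
        print(t,[(np.round(d['location']).tolist(),round(d['conf'],2)) for d in tip_of(n,t)[:2]])
s=sense();print(s['time'],s['tcp_pos'],s['tcp_rot'],s['gripper_width'])
E
```

```text
top [ 296.   -5. 1175.]
well [([550.0, -85.0, 3.0], 0.9), ([564.0, 168.0, 23.0], 0.39)]
lip [([570.0, -81.0, 27.0], 0.56)]
bracket [([484.0, -338.0, -3.0], 0.94)]
block [([576.0, 304.0, 23.0], 0.66)]
stand [([580.0, 236.0, -6.0], 0.91)]
turntable [([583.0, 233.0, 3.0], 0.96)]
post [([450.0, 234.0, 94.0], 0.83)]
jar [([567.0, 166.0, 24.0], 0.75)]
rock [([629.0, -326.0, -3.0], 0.83)]
cap [([426.0, -48.0, 2.0], 0.67), ([581.0, 235.0, -2.0], 0.64)]
scene [1528. -327.  847.]
well [([553.0, -86.0, 5.0], 0.68)]
lip [([569.0, -86.0, 32.0], 0.89)]
bracket [([488.0, -341.0, -1.0], 0.94)]
block [([571.0, 302.0, 24.0], 0.66)]
stand [([582.0, 232.0, -0.0], 0.85), ([428.0, -50.0, -1.0], 0.36)]
turntable [([584.0, 235.0, 7.0], 0.65)]
post [([455.0, 238.0, 100.0], 0.59)]
jar [([565.0, 165.0, 20.0], 0.8)]
rock [([632.0, -328.0, -1.0], 0.74), ([572.0, 300.0, 24.0], 0.54)]
cap [([429.0, -48.0, 0.0], 0.63)]
1.1 [ 229.38363304 -581.37454324  227.41823401] [-3.14152986e+00  1.34689964e-05  3.75760649e-01] 94.22587561885912
```

View pics/top0.png

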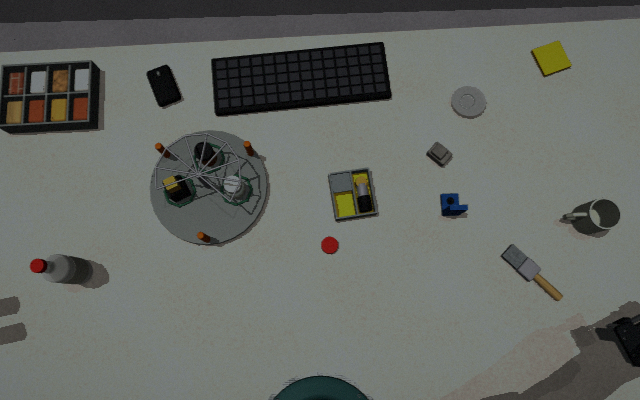

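View pics/scene0.png

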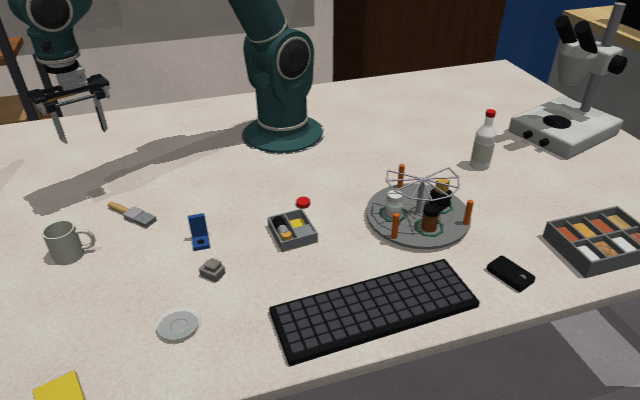

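Top picture: the case is at about (353,195), with the lip at its upper left at (343,183). The bracket is at (453,205), the cap at (330,245), the carousel at (208,187) and the block at (178,188). I'll enlarge the crops to get the yaws.

```bash
python3 - <<'E'
from h import *
im=cv2.imread('pics/top0.png'); sc=cv2.imread('pics/scene0.png')
f=lambda a,x,y,w,h,k:cv2.resize(a[y:y+h,x:x+w],(w*k,h*k),interpolation=cv2.INTER_CUBIC)
A=np.hstack([f(im,322,160,64,64,6),f(im,432,180,64,64,6)]); B=np.hstack([f(sc,262,200,64,32*2,6),f(sc,172,200,64,64,6)])[:216*2]
cv2.imwrite('pics/crop1.png',cv2.resize(np.vstack([A,B]),None,fx=.74,fy=.74))
for p,l in(((550,-85,32),'c'),):pass
# bracket
hsv=cv2.cvtColor(im,cv2.COLOR_BGR2HSV); m=cv2.inRange(hsv,(105,120,30),(130,255,255)); m[:,:400]=0;m[:,520:]=0;m[300:]=0
ys,xs=np.nonzero(m); print(xs.min(),xs.max(),ys.min(),ys.max())
c=max(cv2.findContours(m,0,2)[0],key=cv2.contourArea);h=cv2.convexHull(c)
print(cv2.approxPolyDP(h,1.0,True)[:,0].tolist())
for n in('top',):
  m=regions_of(n,'well'); 
  for d in m[:2]: 
    r=d['region'].astype('uint8'); print(d['conf'],r.sum(),cv2.minAreaRect(np.argwhere(r)[:,::-1].astype('f4')))
  for t in ('block','bracket','lip'):
    for d in regions_of(n,t)[:1]:
      r=d['region'].astype('uint8'); print(t,d['conf'],r.sum(),cv2.minAreaRect(np.argwhere(r)[:,::-1].astype('f4')))
print(calibration('top')['K'])
E
```

```text
441 467 194 212
[[467, 207], [467, 209], [442, 211], [441, 194], [457, 194]]
0.79 2030 ((351.4729919433594, 193.8378448486328), (48.826499938964844, 43.401336669921875), 80.53767395019531)
block 0.79 538 ((175.9000244140625, 187.30001831054688), (26.385601043701172, 22.807889938354492), 63.43495178222656)
bracket 0.69 469 ((453.1264343261719, 204.1440887451172), (22.088592529296875, 27.380653381347656), 85.60128784179688)
lip 0.89 2110 ((351.50799560546875, 193.5440216064453), (50.62458038330078, 43.20083236694336), 79.69515228271484)
[[497.79395258   0.         313.7248938 ]
 [  0.         497.79395258 197.46942193]
 [  0.           0.           1.        ]]
```

View pics/crop1.png

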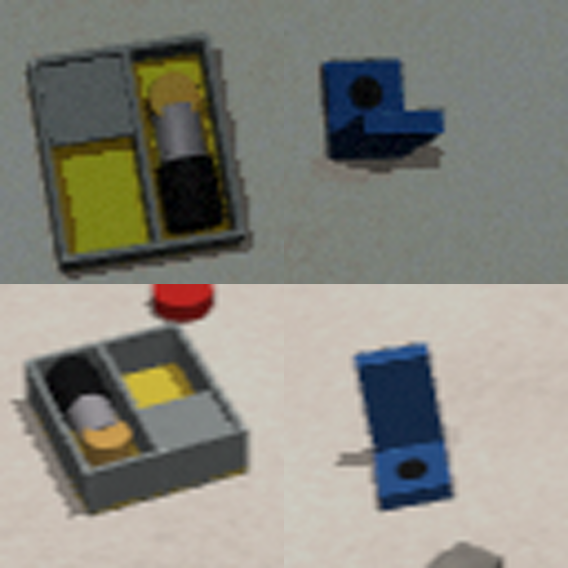

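```bash
cat > fit.py <<'E'
from h import *
from scipy.optimize import minimize
def box(x0,x1,y0,y1,z0,z1): return np.array([(x,y,z) for x in(x0,x1) for y in(y0,y1) for z in(z0,z1)],float)
BR=[box(-6,6,-20.5,20.5,0,75),box(6,46,-20.5,20.5,0,12)]
CASE=[box(-64,48,-71,27,-4,28)]
BLOCK=[box(-21,21,-21,21,0,50),box(-13,13,-13,13,50,84)]
def cover(n,parts,p,z,S=8):
    im=np.zeros((400*S,640*S),'uint8'); c,s=np.cos(p[2]),np.sin(p[2])
    for b in parts:
        w=b@np.array([[c,s,0],[-s,c,0],[0,0,1]])+[p[0],p[1],z]
        uv=np.array([proj(n,q) for q in w]); uv=((uv+.5)*S).astype('f4')
        cv2.fillConvexPoly(im,np.round(cv2.convexHull(uv)).astype('i4'),255)
    return cv2.resize(im,(640,400),interpolation=cv2.INTER_AREA)/255.
def fit(n,parts,m,p0,z):
    m=m.astype(float); f=lambda q:np.abs(cover(n,parts,[q[0],q[1],q[2]/100],z)-m).sum()/m.sum()
    r=min((minimize(f,[p0[0],p0[1],(p0[2]+a)*100],method='Nelder-Mead',options=dict(initial_simplex=[[p0[0]+i*6-2,p0[1]+j*6-2,(p0[2]+a)*100+k*10-3] for i,j,k in((0,0,0),(1,0,0),(0,1,0),(0,0,1))],xatol=.05,fatol=1e-4,maxiter=150)) for a in(-.1,.1)),key=lambda r:r.fun)
    return r.x[0].round(1),r.x[1].round(1),(r.x[2]/100).round(3),round(r.fun,3)
def blue(im,x0,x1,y0,y1):
    a=im[...,::].astype(int); m=(a[...,2]>a[...,0]*1.6)&(a[...,2]>a[...,1]*1.25); k=np.zeros_like(m);k[y0:y1,x0:x1]=m[y0:y1,x0:x1]; return k
E
python3 - <<'E'
from fit import *
for n,b in(('top',(400,520,150,250)),('scene',(160,240,190,260))):
    im=camera(n); m=blue(im,*b); print(n,m.sum(),'bracket',fit(n,BR,m,(486,-340,0),0))
    r=regions_of(n,'lip'); r=r[0]['region'] if r else None
    if r is not None: print(r.sum(),'case',fit(n,CASE,r,(551,-85,.15),4))
E
```

```text
top 408 bracket (np.float64(486.9), np.float64(-339.9), np.float64(-0.042), np.float64(0.175))
2073 case (np.float64(549.1), np.float64(-84.4), np.float64(0.09), np.float64(0.024))
scene 528 bracket (np.float64(488.0), np.float64(-341.8), np.float64(-0.003), np.float64(0.151))
1438 case (np.float64(551.3), np.float64(-88.4), np.float64(0.068), np.float64(0.052))
```

```bash
python3 -m jog '[[1,-0.4,0,0,0,0],[1,-0.4,0,0,0,0],[1,-0.4,0,0,0,0],[1,-0.4,0,0,0,0],[1,-0.4,0,0,0,0],[1,-0.4,0,0,0,0],[1,-0.4,0,0,0,0],[1,-0.4,0,0,0,0]]' 1 40
python3 -m jog '[[1,-0.4,0,0,0,0],[1,-0.4,0,0,0,0],[1,-0.4,0,0,0,0],[1,-0.4,0,0,0,0],[1,-0.4,0,0,0,0],[1,-0.4,0,0,0,0],[1,-0.4,0,0,0,0],[1,-0.4,0,0,0,0]]'
python3 -m jog '[[0.4,0,0,0,0,0],[0,0,0,0,0,1],[0,0,0,0,0,1],[0,0,0,0,0,1],[0,0,0,0,0,1],[0,0,0,0,0,0.95],[0,0,1,0,0,0],[0,0,1,0,0,0]]'
python3 - <<'E'
from fit import *
for n,b in(('top',(400,520,150,250)),('scene',(160,240,190,260))):
    im=camera(n); cv2.imwrite('pics/a_%s.png'%n,im[...,::-1])
    for d in regions_of(n,'bracket')[:1]: print(n,d['region'].sum(),fit(n,BR,d['region'],(487,-340,0),0))
    a=im[...,:].astype(int); 
print(sense()['tcp_pos'],sense()['time'])
im=cv2.imread('pics/top0.png');cv2.imwrite('pics/car.png',cv2.resize(im[120:250,145:275],None,fx=4.6,fy=4.6,interpolation=2))
E
```

```text
time: 2.3
tcp_pos: [355.3, -462.5, 227.5]
tcp_rot: [-3.142, 0.0, 0.376]
contact_force: [0.0, -0.2, -0.2]
gripper_width: 94.1
grip_force: 0.0
time: 3.1
tcp_pos: [480.7, -344.2, 227.5]
tcp_rot: [-3.142, 0.0, 0.376]
contact_force: [-0.8, -1.3, 0.5]
gripper_width: 94.2
grip_force: 0.0
time: 3.9
tcp_pos: [487.4, -342.9, 187.3]
tcp_rot: [3.141, -0.001, -0.021]
contact_force: [0.2, 0.4, -1.0]
gripper_width: 93.9
grip_force: 0.0
top 295 (np.float64(486.5), np.float64(-338.3), np.float64(0.011), np.float64(0.668))
scene 597 (np.float64(487.2), np.float64(-342.7), np.float64(-0.006), np.float64(0.052))
[ 487.28642534 -342.46316579  187.82232808] 4.1
```

View pics/car.png

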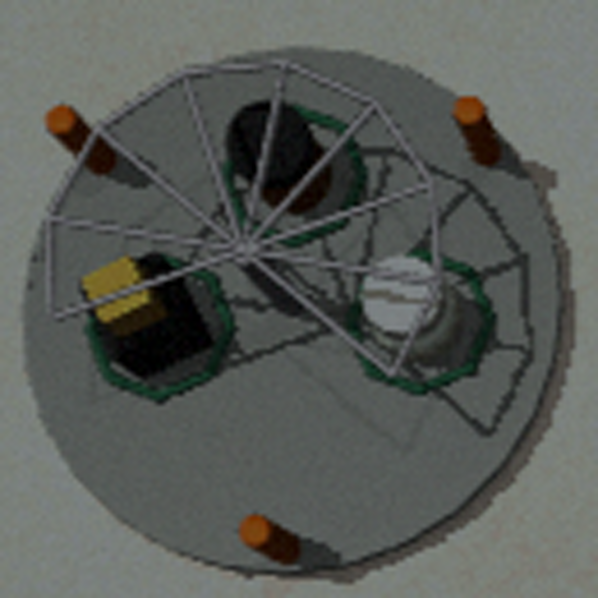

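The guard's outer wires end at about (57,315) and (395,375) in the crop, with the hub at (245,248), so the open front faces roughly world −x. The TCP is above the bracket, so I'll descend and grip.

```bash
python3 -m jog '[[0,0,1,0,0,0],[0,0,1,0,0,0],[0,0,1,0,0,0],[0,0,1,0,0,0],[0,0,1,0,0,0],[0,0,0.95,0,0,0],[0,0,0,0,0,0],[0,0,0,0,0,0]]'
python3 -m jog '[[0,0,0,0,0,0],[0,0,0,0,0,0],[0,0,0,0,0,0],[0,0,0,0,0,0],[0,0,0,0,0,0],[0,0,0,0,0,0],[0,0,0,0,0,0],[0,0,0,0,0,0]]' 0 40
python3 - <<'E'
from fit import *
c=np.array([0,0.])
for uv in((245,248),(57,315),(395,375),(50,220),(440,185),(52*1.0,220)):
    p=ray('top',(145+uv[0]/4.6-.4,120+uv[1]/4.6-.4),130); print(p[:2].round(1), end=' ')
E
```

```text
time: 4.9
tcp_pos: [488.0, -342.4, 69.6]
tcp_rot: [3.141, -0.001, -0.02]
contact_force: [0.2, -0.0, 0.2]
gripper_width: 94.1
grip_force: 0.0
time: 5.7
tcp_pos: [487.4, -341.8, 68.3]
tcp_rot: [-3.141, 0.0, -0.02]
contact_force: [0.4, 0.5, -0.6]
gripper_width: 40.6
grip_force: 39.8
[583.1 232.2] [555.6 320.5] [518. 163.] [602.  324.2] [608.7 139.7] [601.9 323.2]
```

```bash
python3 -m jog '[[0,0,-1,0,0,0],[0,0,-1,0,0,0],[0,0,-1,0,0,0],[0,-0.5,-0.5,0,0,0],[0,-1,0,0,0,0],[0,-1,0,0,0,0],[0,-1,0,0,0,0],[0,-1,0,0,0,0]]'
python3 - <<'E'
from fit import *
for n in('top','scene'):
    camera(n)
    for t in('well','lip','well'):
        for d in regions_of(n,t)[:1]:print(n,t,d['region'].sum(),fit(n,CASE,d['region'],(550,-86,.1),4))
print(sense()['time'],sense()['tcp_pos'].round(1),sense()['gripper_width'])
E
```

```text
time: 6.5
tcp_pos: [489.0, -250.3, 138.0]
tcp_rot: [-3.141, 0.001, -0.02]
contact_force: [0.0, -0.1, -1.1]
gripper_width: 41.1
grip_force: 39.8
top well 2015 (np.float64(549.4), np.float64(-83.4), np.float64(0.093), np.float64(0.037))
top lip 2014 (np.float64(549.9), np.float64(-84.4), np.float64(0.088), np.float64(0.036))
top well 2015 (np.float64(549.4), np.float64(-83.4), np.float64(0.093), np.float64(0.037))
scene well 1447 (np.float64(550.1), np.float64(-87.3), np.float64(0.072), np.float64(0.062))
scene lip 1517 (np.float64(549.5), np.float64(-88.5), np.float64(0.098), np.float64(0.03))
scene well 1447 (np.float64(550.1), np.float64(-87.3), np.float64(0.072), np.float64(0.062))
6.9 [ 489.1 -252.6  138.3] 40.82924334972637
```

```bash
python3 -m jog '[[0.4,-1,0,0,0,0],[0,-1,0,0,0,0],[0,-1,0,0,0,0],[0,-1,0,0,0,0],[0,-1,0,0,0,0],[0,-1,0,0,0,0],[0,-1,0,0,0,0],[0,-1,0,0,0,0]]'
python3 -m jog '[[0,-0.1,0,0,0,-0.7],[0,0,0,0,0,-0.7],[0,0,1,0,0,0],[0,0,1,0,0,0],[0,0,0.3,0,0,0],[0,0,0,0,0,0],[0,0,0,0,0,0],[0,0,0,0,0,0]]'
python3 - <<'E'
from fit import *
s=sense();p=s['tcp_pos'];zb=p[2]-68.3
for n in('top','scene'):
    im=shot(n,'b_%s.png'%n)
    for d in regions_of(n,'bracket')[:1]:print(n,d['region'].sum(),fit(n,BR,d['region'],(p[0],p[1],.09),zb))
a=cv2.imread('pics/b_top.png')[150:250,300:400];b=cv2.imread('pics/b_scene.png')[170:270,240:340]
cv2.imwrite('pics/b.png',cv2.resize(np.hstack([a,b]),None,fx=4,fy=4,interpolation=2))
c=[549.7,-86.4,.09]; w=np.array([np.cos(.09),np.sin(.09)]);d=p[:2]-c[:2];print('well',d@w,d@[-w[1],w[0]],zb,s['tcp_rot'],p)
E
```

```text
time: 7.7
tcp_pos: [500.5, -91.8, 138.4]
tcp_rot: [-3.142, 0.0, -0.021]
contact_force: [-0.0, 0.3, -0.7]
gripper_width: 40.7
grip_force: 39.8
time: 8.5
tcp_pos: [501.1, -90.3, 93.3]
tcp_rot: [3.141, -0.001, 0.092]
contact_force: [-0.7, 0.1, -0.6]
gripper_width: 40.7
grip_force: 39.8
scene 577 (np.float64(499.7), np.float64(-91.4), np.float64(0.093), np.float64(0.057))
well -48.767831400968014 0.5111397776609279 24.97271631048831 [ 3.14129984e+00 -1.10882163e-03  9.16620831e-02] [501.08360453 -90.27411088  93.27271631]
```

View pics/b.png

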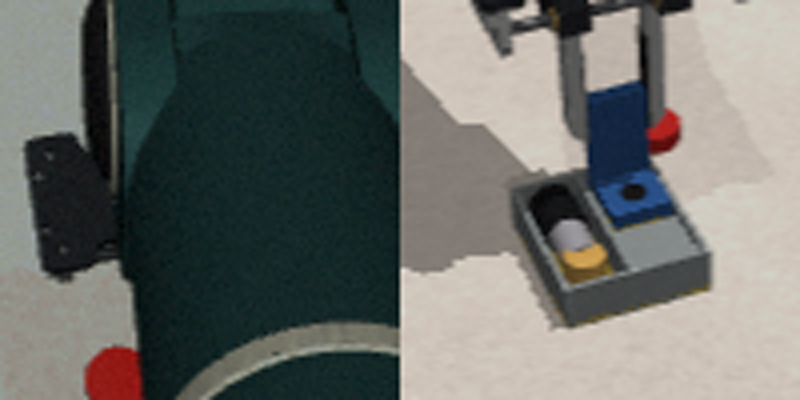

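```bash
python3 -m jog '[[0,0,0.25,0,0,0],[0,0,0.25,0,0,0],[0,0,0.25,0,0,0],[0,0,0.15,0,0,0],[0,0,0.1,0,0,0],[0,0,0,0,0,0],[0,0,0,0,0,0],[0,0,0,0,0,0]]'

```

```text
time: 9.5
tcp_pos: [500.7, -90.2, 72.5]
tcp_rot: [3.142, -0.0, 0.092]
contact_force: [0.3, -1.0, -2.1]
gripper_width: 40.8
grip_force: 39.8
```

```bash
python3 -m jog '[[0.3,0,0,0,0,0],[0.3,0,0,0,0,0],[0.3,0,0,0,0,0],[0.3,0,0,0,0,0],[0.3,0,0,0,0,0],[0.3,0,0,0,0,0],[0.1,0,0,0,0,0],[0,0,0,0,0,0]]'
python3 -m jog '[[0.05,0,0,0,0,0],[0.05,0,0,0,0,0],[0.05,0,0,0,0,0],[0.05,0,0,0,0,0],[0,0,0,0,0,0],[0,0,0,0,0,0],[0,0,0,0,0,0],[0,0,0,0,0,0]]'
```

```text
time: 10.3
tcp_pos: [538.6, -86.6, 72.3]
tcp_rot: [-3.141, 0.0, 0.092]
contact_force: [-1.4, 0.8, -0.8]
gripper_width: 40.7
grip_force: 39.8
time: 11.1
tcp_pos: [542.4, -86.3, 72.5]
tcp_rot: [-3.142, 0.0, 0.092]
contact_force: [0.1, -0.4, -1.5]
gripper_width: 41.0
grip_force: 39.8
```

```bash
python3 -m jog '[[0.05,0,0,0,0,0],[0.05,0,0,0,0,0],[0.05,0,0,0,0,0],[0.05,0,0,0,0,0],[0,0,0,0,0,0],[0,0,0,0,0,0],[0,0,0,0,0,0],[0,0,0,0,0,0]]'
```

```text
time: 11.9
tcp_pos: [544.8, -86.1, 72.4]
tcp_rot: [-3.141, 0.004, 0.092]
contact_force: [-12.6, -0.1, 12.6]
gripper_width: 40.9
grip_force: 39.9
```

```bash
python3 -m jog '[[0,0,0,0,0,0],[0,0,0,0,0,0],[0,0,0,0,0,0],[0,0,0,0,0,0],[0,0,0,0,0,0],[0,0,0,0,0,0],[0,0,0,0,0,0],[0,0,0,0,0,0]]' 0.65
python3 - <<'E'
from fit import *
s=sense();p=s['tcp_pos'];print(p,s['contact_force'])
for n in('scene',):
    im=shot(n,'c_%s.png'%n)
    for d in regions_of(n,'bracket')[:1]:print(n,d['region'].sum(),fit(n,[BR[0]],d['region'],(p[0],p[1],.09),4))
E
```

```text
time: 12.7
tcp_pos: [546.4, -85.9, 72.4]
tcp_rot: [-3.142, 0.0, 0.092]
contact_force: [0.2, -0.3, -0.5]
gripper_width: 61.2
grip_force: 0.0
[546.39128059 -85.90775959  72.43384941] [ 0.23782513 -0.2924461  -0.50826614]
scene 310 (np.float64(536.1), np.float64(-86.5), np.float64(0.102), np.float64(0.39))
```

```bash
python3 -m jog '[[0,0,-1,0,0,0],[0,0,-1,0,0,0],[0,0,-1,0,0,0],[0,0,-1,0,0,0],[0,0,-1,0,0,0],[0,0,0,0,0,0.8],[0,0,0,0,0,0.8],[0,0,0,0,0,0]]'
python3 -m jog '[[-1,-1,0,0,0,0],[-1,-1,0,0,0,0],[-1,-1,0,0,0,0],[-1,-1,0,0,0,0],[-1,-1,0,0,0,0],[0,-1,0,0,0,0],[0,-1,0,0,0,0],[0,-1,0,0,0,0]]'
python3 -m jog '[[0,-1,0,0,0,0],[0,-1,0,0,0,0],[0,-1,0,0,0,0],[0,-1,0,0,0,0],[0,-1,0,0,0,0],[0,-1,0,0,0,0],[0,0,0,0,0,0],[0,0,0,0,0,0]]'
python3 - <<'E'
from h import *
im=shot('top','d_top.png'); im2=shot('scene','d_scene.png')
a=cv2.imread('pics/d_top.png')[150:230,310:390];b=cv2.imread('pics/d_scene.png')[180:260,250:330]
cv2.imwrite('pics/d.png',cv2.resize(np.hstack([a,b]),None,fx=5,fy=5,interpolation=2))
for n in('top','scene'):
    for t in('post','block','turntable','bracket','stand'): print(n,t,[(np.round(d['location'],1).tolist(),round(d['conf'],2)) for d in tip_of(n,t)[:3]])
s=sense();print(s['tcp_pos'],s['tcp_rot'],s['time'])
E
```

```text
time: 13.6
tcp_pos: [546.4, -85.9, 172.6]
tcp_rot: [3.142, -0.0, -0.037]
contact_force: [-0.4, 0.5, 0.6]
gripper_width: 60.8
grip_force: 0.0
time: 14.4
tcp_pos: [452.1, 78.4, 172.5]
tcp_rot: [3.142, -0.0, -0.034]
contact_force: [0.7, -1.0, 0.6]
gripper_width: 61.3
grip_force: 0.0
time: 15.2
tcp_pos: [456.5, 197.4, 172.3]
tcp_rot: [3.141, 0.0, -0.034]
contact_force: [0.4, -0.4, 0.2]
gripper_width: 60.9
grip_force: 0.0
top post []
top block [([582.8, 236.7, -3.5], 0.72)]
top turntable [([583.0, 231.0, 2.8], 0.7)]
top bracket [([540.2, -82.8, 6.1], 0.57)]
top stand [([582.6, 236.6, -1.2], 0.7)]
scene post [([454.9, 240.5, 97.4], 0.84), ([585.2, 231.8, 5.8], 0.28)]
scene block [([428.3, -50.4, -1.8], 0.65), ([570.7, 299.9, 23.1], 0.64)]
scene turntable [([580.6, 232.2, 4.5], 0.77), ([454.8, 239.6, 97.5], 0.73)]
scene bracket [([543.0, -85.2, 4.5], 0.51)]
scene stand [([582.6, 231.8, -2.4], 0.7)]
[456.61130796 197.46713019 172.47421782] [-3.14153427e+00  3.42478458e-05 -3.62647317e-02] 15.8
```

View pics/d.png

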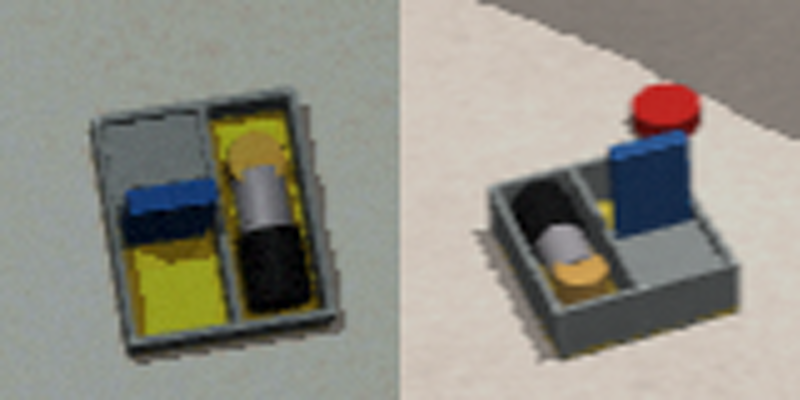

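The bracket stands against the lip's edge (crop (170,190) top view, (650,185) scene) and the case is undisturbed. Next I'll straddle the orange post.

```bash
python3 -m jog '[[-0.1,-1,0,0,0,0],[0,-0.95,0,0,0,0],[0,0,1,0,0,0],[0,0,1,0,0,0],[0,0,1,0,0,0],[0,0,1,0,0,0],[0,0,0,0,0,0],[0,0,0,0,0,0]]'
python3 -m jog '[[0,0,0,0,0,0],[0,0,0,0,0,0],[0,0,0,0,0,0],[0,0,0,0,0,0],[0,0,0,0,0,0],[0,0,0,0,0,0],[0,0,0,0,0,0],[0,0,0,0,0,0]]' 0.25
```

```text
time: 16.6
tcp_pos: [456.0, 236.7, 92.8]
tcp_rot: [-3.142, 0.0, -0.036]
contact_force: [-0.4, 0.6, 0.8]
gripper_width: 60.9
grip_force: 0.0
time: 17.4
tcp_pos: [456.0, 236.6, 92.4]
tcp_rot: [-3.142, 0.0, -0.036]
contact_force: [1.3, -0.5, 0.5]
gripper_width: 23.6
grip_force: 0.0
```

```bash
python3 -m jog '[[0,0.2,0,0,0,-0.4],[0,0.41,0,0,0,-0.8],[0,0.41,0,0,0,-0.8],[0,0.41,0,0,0,-0.8],[0,0.41,0,0,0,-0.8],[0,0.41,0,0,0,-0.8],[0,0.41,0,0,0,-0.8],[0,0.41,0,0,0,-0.8]]'
python3 -m jog '[[0,0.41,0,0,0,-0.8],[0,0.41,0,0,0,-0.8],[0,0.41,0,0,0,-0.8],[0,0.41,0,0,0,-0.8],[0,0.41,0,0,0,-0.8],[0,0.41,0,0,0,-0.8],[0,0.41,0,0,0,-0.8],[0,0.2,0,0,0,-0.4]]'
python3 - <<'E'
from h import *
s=sense();p=s['tcp_pos'];d=p[:2]-[583.1,232.2];print(np.hypot(*d),np.degrees(np.arctan2(d[1],d[0])),s['contact_force'],s['time'])
for n in('top','scene'):
    camera(n)
    for t in('block','jar','post'): print(n,t,[(np.round(d['location'],1).tolist(),round(d['conf'],2)) for d in tip_of(n,t)[:3]])
E
```

```text
time: 18.2
tcp_pos: [466.6, 176.4, 92.5]
tcp_rot: [-3.141, -0.0, 0.447]
contact_force: [1.0, 0.3, 0.0]
gripper_width: 23.4
grip_force: 0.2
time: 19.0
tcp_pos: [503.8, 127.7, 92.4]
tcp_rot: [-3.142, 0.0, 0.926]
contact_force: [0.9, -0.2, -0.1]
gripper_width: 23.3
grip_force: 0.2
131.12472887461547 -127.19207570662482 [ 0.90469387 -0.1756763  -0.10848669] 19.0
top block [([524.1, 268.8, 20.5], 0.95)]
top jar []
top post []
scene block [([520.2, 264.8, 22.3], 0.81)]
scene jar [([626.8, 180.6, 23.3], 0.61)]
scene post [([505.8, 133.1, 97.3], 0.61), ([426.6, -47.3, -0.6], 0.28)]
```

```bash
python3 -m jog '[[0.05,0.38,0,0,0,-0.75],[0.05,0.38,0,0,0,-0.75],[0.05,0.38,0,0,0,-0.75],[0.05,0.38,0,0,0,-0.75],[0,0.38,0,0,0,-0.75],[0,0.1,0,0,0,-0.2],[0,0,0,0,0,0],[0,0,0,0,0,0]]'
python3 -m jog '[[0,0,0,0,0,0],[0,0,0,0,0,0],[0,0,0,0,0,0],[0,0,-1,0,0,0],[0,0,-1,0,0,0],[0,0,-1,0,0,0],[0,0,-1,0,0,0],[0,0,-0.5,0,0,0]]' 0.6
python3 - <<'E'
from fit import *
s=sense();print(s['tcp_pos'],s['tcp_rot'],s['joint_pos'],s['time'])
for n in('top','scene'):
    shot(n,'e_%s.png'%n)
    for t in('block','jar','post'): print(n,t,[(np.round(d['location'],1).tolist(),round(d['conf'],2)) for d in tip_of(n,t)[:2]])
    for d in regions_of(n,'block')[:1]:
        for y in(0,.4,.8,1.2):print(n,d['region'].sum(),fit(n,BLOCK,d['region'],(515,248,y),22))
a=cv2.imread('pics/e_top.png')[110:250,130:270];b=cv2.imread('pics/e_scene.png')[140:280,350:490]
cv2.imwrite('pics/e.png',cv2.resize(np.hstack([a,b]),None,fx=2.85,fy=4*.7125,interpolation=2))
E
```

```text
time: 20.2
tcp_pos: [539.8, 112.2, 92.5]
tcp_rot: [-3.141, 0.0, 1.239]
contact_force: [0.7, -0.5, -0.6]
gripper_width: 23.9
grip_force: 0.0
time: 21.0
tcp_pos: [540.6, 112.2, 184.0]
tcp_rot: [3.14, -0.001, 1.24]
contact_force: [1.0, -0.3, -0.2]
gripper_width: 56.8
grip_force: 0.0
[540.5523139  112.17623508 183.96781321] [ 3.14008710e+00 -6.68719508e-04  1.23968185e+00] [ 0.25010958  0.40100264 -0.63549827  1.82539111  0.27877739  1.00373052
 -0.82971548] 21.0
top block [([515.4, 251.9, 21.8], 0.71)]
top jar []
top post [([569.1, -82.2, 24.7], 0.38)]
top 458 (np.float64(515.4), np.float64(246.1), np.float64(0.117), np.float64(0.088))Traceback (most recent call last):
  File "<stdin>", line 7, in <module>
  File "fit.py", line 16, in fit
    r=min((minimize(f,[p0[0],p0[1],(p0[2]+a)*100],method='Nelder-Mead',options=dict(initial_simplex=[[p0[0]+i*6-2,p0[1]+j*6-2,(p0[2]+a)*100+k*10-3] for i,j,k in((0,0,0),(1,0,0),(0,1,0),(0,0,1))],xatol=.05,fatol=1e-4,maxiter=150)) for a in(-.1,.1)),key=lambda r:r.fun)
  File "fit.py", line 16, in <genexpr>
    r=min((minimize(f,[p0[0],p0[1],(p0[2]+a)*10
[... 501 characters left out ...]
back, bounds=bounds,
                               **options)
    fxr = func(xr)
    fx = function(np.copy(x), *(wrapper_args + args))
  File "fit.py", line 15, in <lambda>
    m=m.astype(float); f=lambda q:np.abs(cover(n,parts,[q[0],q[1],q[2]/100],z)-m).sum()/m.sum()
                                         ~~~~~^^^^^^^^^^^^^^^^^^^^^^^^^^^^^^^^
  File "fit.py", line 11, in cover
    uv=np.array([proj(n,q) for q in w]); uv=((uv+.5)*S).astype('f4')
                 ~~~~^^^^^
  File "h.py", line 6, in proj
    c=calibration(n); T=np.linalg.inv(np.array(c['T'])); q=T[:3,:3]@np.array(p,float)+T[:3,3]; u=np.array(c['K'])@q; return u[:2]/u[2]
ValueError: time passes only in moves, steps and waits
```

```bash
sed -i '2a import functools\ncalibration=functools.lru_cache(None)(calibration)' h.py; python3 - <<'E'
from fit import *
for n in('top','scene'):
    shot(n,'e_%s.png'%n)
    for t in('block','jar'): print(n,t,[(np.round(d['location'],1).tolist(),round(d['conf'],2)) for d in tip_of(n,t)[:2]])
    for d in regions_of(n,'block')[:1]:
        for y in(0,.5,1.,1.5):print(n,d['region'].sum(),fit(n,BLOCK,d['region'],(515,248,y),22))
a=cv2.imread('pics/e_top.png')[110:250,130:270];b=cv2.imread('pics/e_scene.png')[140:280,350:490]
cv2.imwrite('pics/e.png',cv2.resize(np.hstack([a,b]),None,fx=2.85,fy=2.85,interpolation=2))
print(sense()['time'])
E
```

```text
top block [([515.4, 252.4, 19.3], 0.94)]
top jar []
top 495 (np.float64(514.7), np.float64(246.6), np.float64(0.139), np.float64(0.066))
top 495 (np.float64(514.8), np.float64(246.5), np.float64(0.128), np.float64(0.065))
top 495 (np.float64(514.8), np.float64(246.6), np.float64(1.694), np.float64(0.066))
top 495 (np.float64(514.8), np.float64(246.5), np.float64(1.7), np.float64(0.065))
scene block [([512.5, 245.7, 22.9], 0.61)]
scene jar [([640.2, 195.6, 21.9], 0.71)]
scene 390 (np.float64(514.9), np.float64(237.1), np.float64(-0.526), np.float64(0.304))
scene 390 (np.float64(514.3), np.float64(237.4), np.float64(1.048), np.float64(0.304))
scene 390 (np.float64(514.1), np.float64(237.6), np.float64(1.044), np.float64(0.303))
scene 390 (np.float64(514.7), np.float64(237.3), np.float64(1.045), np.float64(0.303))
21.65
```

View pics/e.png

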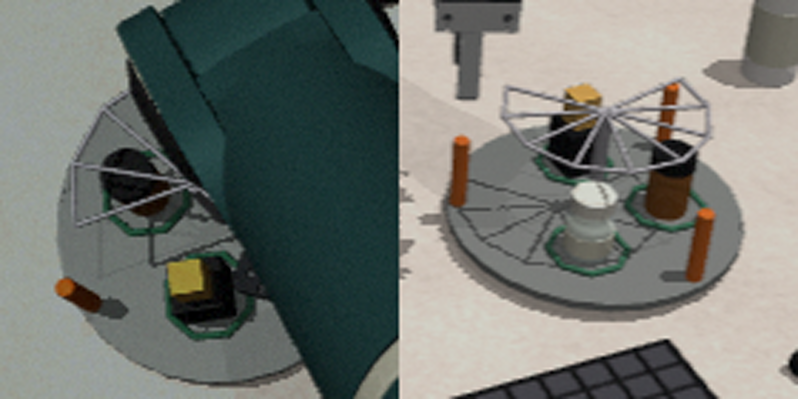

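```bash
python3 -m jog '[[0,0,0,0,0,1],[0,0,0,0,0,1],[0,0,0,0,0,1],[0,0,0,0,0,1],[0,0,0,0,0,1],[0,0,0,0,0,1],[0,0,0,0,0,1],[0,0,0,0,0,1]]'
python3 -m jog '[[0,0,0,0,0,1],[0,0,0,0,0,1],[0,0,0,0,0,1],[0,0,0,0,0,1],[0,0,0,0,0,1],[0,0,0,0,0,0.85],[0,-1,0,0,0,0],[0,-1,0,0,0,0]]'
python3 -m jog '[[-0.1,-1,0,0,0,0],[-0.1,-1,0,0,0,0],[-0.1,-1,0,0,0,0],[-0.1,-1,0,0,0,0],[0,-0.75,0,0,0,0],[0,0,0,0,0,0],[0,0,0,0,0,0],[0,0,0,0,0,0]]'
```

```text
time: 22.45
tcp_pos: [540.1, 112.0, 182.4]
tcp_rot: [-3.141, 0.0, 0.597]
contact_force: [-0.4, 0.1, -1.0]
gripper_width: 56.1
grip_force: 0.0
time: 23.25
tcp_pos: [534.9, 151.8, 182.4]
tcp_rot: [3.141, -0.0, 0.131]
contact_force: [0.7, 0.5, -0.4]
gripper_width: 56.8
grip_force: 0.0
time: 24.05
tcp_pos: [514.8, 243.7, 182.4]
tcp_rot: [3.141, 0.0, 0.131]
contact_force: [1.6, -1.3, -0.2]
gripper_width: 56.5
grip_force: 0.0
```

```bash
python3 -m jog '[[0,-0.12,1,0,0,0],[0,0,1,0,0,0],[0,0,1,0,0,0],[0,0,0.6,0,0,0],[0,0,0.5,0,0,0],[0,0,0,0,0,0],[0,0,0,0,0,0],[0,0,0,0,0,0]]'
python3 -m jog '[[0,0,0,0,0,0],[0,0,0,0,0,0],[0,0,0,0,0,0],[0,0,0,0,0,0],[0,0,0,0,0,0],[0,0,0,0,0,0],[0,0,0,0,0,0],[0,0,0,0,0,0]]' 0 40
```

```text
time: 24.85
tcp_pos: [514.6, 247.3, 101.2]
tcp_rot: [-3.141, -0.001, 0.132]
contact_force: [-0.0, -0.9, 0.5]
gripper_width: 56.4
grip_force: 0.0
time: 25.65
tcp_pos: [514.1, 247.1, 100.4]
tcp_rot: [-3.142, 0.0, 0.132]
contact_force: [-0.5, -0.9, 0.5]
gripper_width: 26.0
grip_force: 39.9
```

```bash
python3 -m jog '[[0,0,-0.5,0,0,0],[0,0,-1,0,0,0],[0,0,-1,0,0,0],[0,0,-1,0,0,0],[0,0,-1,0,0,0],[0,0,-1,0,0,0],[0,0,-0.6,0,0,0.5],[0,0,0,0,0,0]]'
python3 -m jog '[[-0.1,0.5,0,0,0,0],[-0.1,1,0,0,0,0],[-0.1,1,0,0,0,0],[-0.1,1,0,0,0,0],[-0.1,1,0,0,0,0],[-0.1,1,0,0,0,0],[-0.1,1,0,0,0,0],[-0.1,1,0,0,0,0]]'
python3 -m jog '[[-0.1,1,0,0,0,0],[-0.1,1,0,0,0,0],[-0.1,1,0,0,0,0],[-0.1,1,0,0,0,0],[-0.1,1,0,0,0,0],[-0.1,1,0,0,0,0],[-0.1,1,0,0,0,0],[0,0.5,0,0,0,0]]'
python3 - <<'E'
from h import *
s=sense();p=s['tcp_pos'];a=s['tcp_rot'][2];d=np.array([513.5,-89.3])-p[:2];print(p,a,d,'rows',(d@[np.cos(a),np.sin(a)])/20,(d@[np.sin(a),-np.cos(a)])/20,s['gripper_width'])
E
```

```text
time: 26.45
tcp_pos: [514.7, 247.7, 224.6]
tcp_rot: [-3.141, -0.003, 0.091]
contact_force: [0.0, -0.1, -1.8]
gripper_width: 25.9
grip_force: 39.9
time: 27.25
tcp_pos: [511.2, 94.6, 221.6]
tcp_rot: [3.141, 0.002, 0.092]
contact_force: [1.6, 0.2, -1.0]
gripper_width: 25.7
grip_force: 39.9
time: 28.05
tcp_pos: [510.9, -56.5, 221.6]
tcp_rot: [3.142, 0.002, 0.09]
contact_force: [-0.4, 0.3, -2.7]
gripper_width: 25.9
grip_force: 39.9
[510.86546527 -56.53873029 221.63366557] 0.09047182079271887 [  2.63453473 -32.76126971] rows -0.016808494916796084 1.6432654655583998 25.87666761271033
```

```bash
python3 -m jog '[[0,0.9,0,0,0,0],[0,0.72,0,0,0,0],[0,0,1,0,0,0],[0,0,1,0,0,0],[0,0,0.9,0,0,0],[0,0,0,0,0,0],[0,0,0,0,0,0],[0,0,0,0,0,0]]'
python3 - <<'E'
from fit import *
s=sense();p=s['tcp_pos'];zb=p[2]-78.4
print(p,s['tcp_rot'],s['time'])
for n in('scene','top'):
    shot(n,'f_%s.png'%n)
    for d in regions_of(n,'block')[:1]:print(n,d['region'].sum(),d['conf'],fit(n,BLOCK,d['region'],(p[0],p[1],.09),zb))
a=cv2.imread('pics/f_scene.png')[150:270,240:360]
cv2.imwrite('pics/f.png',cv2.resize(a,None,fx=4,fy=4,interpolation=2))
E
```

```text
time: 28.85
tcp_pos: [515.2, -86.6, 165.3]
tcp_rot: [3.141, -0.001, 0.092]
contact_force: [0.9, 0.2, -1.3]
gripper_width: 25.6
grip_force: 39.9
[515.217924   -86.61879744 165.3449464 ] [ 3.14139652e+00 -1.04456065e-03  9.20222622e-02] 28.85
scene 5011 0.71 (np.float64(-1199.1), np.float64(1624.7), np.float64(-0.96), np.float64(1.0))
```

View pics/f.png

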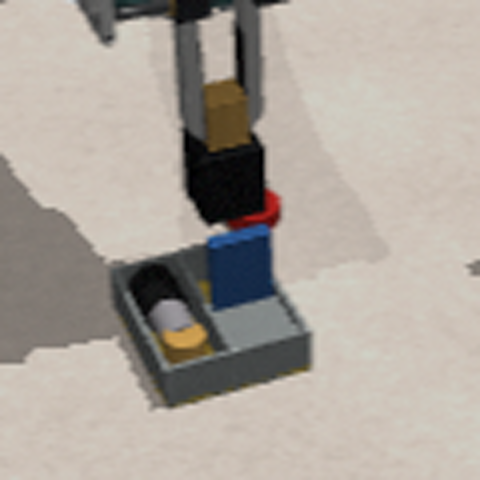

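```bash
cat > chk.py <<'E'
from fit import *
def chk(h=78.4):
    im=camera('scene'); a=im.astype(int); s=sense();p=s['tcp_pos']
    dark=(a.max(2)<50); k=np.zeros_like(dark); u0=proj('scene',(p[0],p[1],p[2]-h+25)).astype(int)
    k[u0[1]-14:u0[1]+16,u0[0]-13:u0[0]+14]=True
    dark=cv2.morphologyEx((dark&k).astype('uint8'),cv2.MORPH_OPEN,np.ones((3,3)))
    n,l,st,_=cv2.connectedComponentsWithStats(dark); i=1+np.argmax(st[1:,4]); m=l==i
    print('tool',p.round(2),s['tcp_rot'][2].round(3),m.sum(),st[i])
    print('block',fit('scene',[BLOCK[0]],m,(p[0],p[1],.09),p[2]-h))
    b=blue(im,280,315,195,235); print('upright',b.sum(),fit('scene',[box(-6,6,-20.5,20.5,23,75)],b,(544,-86,.09),4))
    r=regions_of('scene','lip'); print('case',fit('scene',CASE,r[0]['region'],(550,-86,.09),4) if r else None)
chk()
E
python3 chk.py
```

```text
tool [514.94 -86.63 164.9 ] 0.092 343 [286 184  20  22 343]
block (np.float64(517.9), np.float64(-88.8), np.float64(-0.048), np.float64(0.394))
upright 290 (np.float64(543.5), np.float64(-86.7), np.float64(0.146), np.float64(0.145))
case (np.float64(548.9), np.float64(-89.0), np.float64(0.099), np.float64(0.253))
```

```bash
python3 -m jog '[[-0.1,0.12,0,0,0,0],[0,0,0,0,0,0],[0,0,0,0,0,0],[0,0,0,0,0,0],[0,0,0,0,0,0],[0,0,0,0,0,0],[0,0,0,0,0,0],[0,0,0,0,0,0]]'
sed -i 's/a.max(2)<50/a.max(2)<75/; s/-14:u0\[1\]+16,u0\[0\]-13:u0\[0\]+14/-17:u0[1]+18,u0[0]-16:u0[0]+17/' chk.py; python3 chk.py
```

```text
time: 29.95
tcp_pos: [513.0, -89.1, 164.4]
tcp_rot: [-3.142, 0.0, 0.092]
contact_force: [0.5, -0.8, -1.9]
gripper_width: 26.0
grip_force: 39.9
tool [512.99 -89.17 164.44] 0.092 361 [285 184  20  22 361]
block (np.float64(517.2), np.float64(-91.6), np.float64(-0.02), np.float64(0.34))
upright 283 (np.float64(544.0), np.float64(-86.8), np.float64(0.147), np.float64(0.128))
case (np.float64(551.8), np.float64(-87.7), np.float64(0.104), np.float64(0.223))
```

```bash
python3 - <<'E'
from fit import *
im=camera('scene').astype(int); p=sense()['tcp_pos']; dark=(im.max(2)<75)
c=cover('scene',[BLOCK[0]],(p[0],p[1],.092),p[2]-78.4)
for dx in(-4,0,4):
    q=cover('scene',[BLOCK[0]],(p[0]+dx,p[1],.092),p[2]-78.4); r=np.nonzero(q.sum(1)>.5)[0]; print(dx,r.min(),r.max())
for r in range(176,212,2):
    print(r,'model',np.nonzero(c[r]>.5)[0][[0,-1]] if (c[r]>.5).any() else None,''.join('#' if x else '.' for x in dark[r,278:316]))
E
```

```text
-4 177 204
0 178 205
4 178 206
176 model None ......#...............................
178 model [296 300] ......#....##.........................
180 model [287 301] ......................................
182 model [284 302] .......#....#.........................
184 model [285 304] .......######..........##.............
186 model [285 305] .......######......#######............
188 model [285 305] .......####################...........
190 model [285 305] .......####################...........
192 model [285 305] .......####################...........
194 model [285 305] .......####################...........
196 model [285 305] .......####################...........
198 model [286 305] ........###################...........
200 model [287 305] .........##################...........
202 model [289 305] ..........#################...........
204 model [290 297] ...........###########................
206 model None .......................##.............
208 model None ......................................
210 model None .......................######.........
```

```bash
python3 -m jog '[[0,0,0.4,0,0,0],[0,0,0.4,0,0,0],[0,0,0.4,0,0,0],[0,0,0.4,0,0,0],[0,0,0.4,0,0,0],[0,0,0.4,0,0,0],[0,0,0,0,0,0],[0,0,0,0,0,0]]'
python3 -m jog '[[0,0,0.2,0,0,0],[0,0,0.2,0,0,0],[0,0,0.1,0,0,0],[0,0,0,0,0,0],[0,0,0,0,0,0],[0,0,0,0,0,0],[0,0,0,0,0,0],[0,0,0,0,0,0]]'
```

```text
time: 30.9
tcp_pos: [513.0, -89.1, 116.4]
tcp_rot: [-3.141, 0.0, 0.092]
contact_force: [-0.0, -0.2, -1.9]
gripper_width: 25.6
grip_force: 39.9
time: 31.7
tcp_pos: [513.0, -89.2, 106.5]
tcp_rot: [-3.142, -0.0, 0.092]
contact_force: [0.0, -0.3, -2.2]
gripper_width: 25.8
grip_force: 39.9
```

Bottom is now about 4 mm below the rim with no contact. I'll continue slowly.

```bash
python3 -m jog '[[0,0,0.2,0,0,0],[0,0,0.2,0,0,0],[0,0,0.2,0,0,0],[0,0,0.2,0,0,0],[0,0,0,0,0,0],[0,0,0,0,0,0],[0,0,0,0,0,0],[0,0,0,0,0,0]]'
python3 -m jog '[[0,0,0.1,0,0,0],[0,0,0.1,0,0,0],[0,0,0.07,0,0,0],[0,0,0,0,0,0],[0,0,0,0,0,0],[0,0,0,0,0,0],[0,0,0,0,0,0],[0,0,0,0,0,0]]'
```

```text
time: 32.5
tcp_pos: [513.1, -89.2, 90.6]
tcp_rot: [3.142, -0.0, 0.092]
contact_force: [0.1, -0.2, -1.6]
gripper_width: 25.7
grip_force: 39.9
time: 33.3
tcp_pos: [513.0, -89.2, 85.1]
tcp_rot: [-3.142, -0.0, 0.092]
contact_force: [0.4, 0.6, -0.6]
gripper_width: 25.9
grip_force: 39.9
```

```bash
python3 -m jog '[[0,0,0.05,0,0,0],[0,0,0.05,0,0,0],[0,0,0.03,0,0,0],[0,0,0,0,0,0],[0,0,0,0,0,0],[0,0,0,0,0,0],[0,0,0,0,0,0],[0,0,0,0,0,0]]'
python3 -m jog '[[0,0,0.03,0,0,0],[0,0,0,0,0,0],[0,0,0,0,0,0],[0,0,0,0,0,0],[0,0,0,0,0,0],[0,0,0,0,0,0],[0,0,0,0,0,0],[0,0,0,0,0,0]]'
```

```text
time: 34.1
tcp_pos: [512.9, -89.2, 82.4]
tcp_rot: [-3.142, 0.0, 0.092]
contact_force: [-0.7, -0.3, -0.6]
gripper_width: 25.6
grip_force: 39.9
time: 34.9
tcp_pos: [513.2, -89.3, 82.3]
tcp_rot: [3.141, -0.0, 0.092]
contact_force: [-2.8, -0.5, 8.8]
gripper_width: 25.8
grip_force: 40.0
```

Floor contact at the expected height (82.3 − 78.4 ≈ 4 mm). Now I'll release, retreat and check.

```bash
python3 -m jog '[[0,0,0,0,0,0],[0,0,0,0,0,0],[0,0,0,0,0,0],[0,0,0,0,0,0],[0,0,0,0,0,0],[0,0,-0.3,0,0,0],[0,0,-1,0,0,0],[0,0,-1,0,0,0]]' 0.55
python3 -m jog '[[0,0,-1,0,0,0],[0,0,-1,0,0,0],[0,0,-1,0,0,0],[0,1,0,0,0,0],[0,1,0,0,0,0],[0,1,0,0,0,0],[0,1,0,0,0,0],[0,1,0,0,0,0]]'
python3 -m jog '[[-1,1,0,0,0,0],[-1,1,0,0,0,0],[-1,1,0,0,0,0],[-1,1,0,0,0,0],[-1,1,0,0,0,0],[0,1,0,0,0,0],[0,0,0,0,0,0],[0,0,0,0,0,0]]'
python3 - <<'E'
from fit import *
T=shot('top','g_top.png');shot('scene','g_scene.png')
for n in('top','scene'):
    for t in('well','block','bracket','jar','rock','cap'): print(n,t,[(np.round(d['location'],1).tolist(),round(d['conf'],2)) for d in tip_of(n,t)[:1]])
a=cv2.imread('pics/g_top.png')[150:230,310:390];b=cv2.imread('pics/g_scene.png')[180:260,250:330];
cv2.imwrite('pics/g.png',cv2.resize(np.hstack([a,b]),None,fx=5,fy=5,interpolation=2))
print(sense()['time'],sense()['contact_force'])
E
```

```text
time: 35.7
tcp_pos: [512.8, -89.1, 128.6]
tcp_rot: [-3.141, 0.001, 0.092]
contact_force: [-0.2, 0.1, 0.5]
gripper_width: 51.9
grip_force: 0.0
time: 36.5
tcp_pos: [522.2, -189.5, 188.3]
tcp_rot: [3.142, -0.0, 0.092]
contact_force: [0.2, -0.1, -0.3]
gripper_width: 51.6
grip_force: 0.0
time: 37.3
tcp_pos: [433.7, -317.1, 188.0]
tcp_rot: [-3.141, -0.0, 0.092]
contact_force: [0.6, 0.2, 0.1]
gripper_width: 52.2
grip_force: 0.0
top well [([553.0, -85.6, 1.3], 0.59)]
top block [([517.1, -83.5, 2.2], 0.77)]
top bracket [([540.0, -83.2, 5.6], 0.48)]
top jar [([642.5, 197.9, 21.6], 0.58)]
top rock [([627.0, -327.7, -3.4], 0.81)]
top cap [([426.6, -48.0, 3.9], 0.52)]
scene well [([552.4, -87.6, 2.4], 0.9)]
scene block [([510.8, -88.6, 6.8], 0.66)]
scene bracket [([543.4, -86.8, 2.9], 0.63)]
scene jar [([641.9, 198.3, 21.7], 0.96)]
scene rock [([630.6, -329.0, -5.0], 0.7)]
scene cap [([424.8, -48.2, -0.7], 0.53)]
38.0 [-0.21681106 -0.12065592 -0.04203592]
```

View pics/g.png

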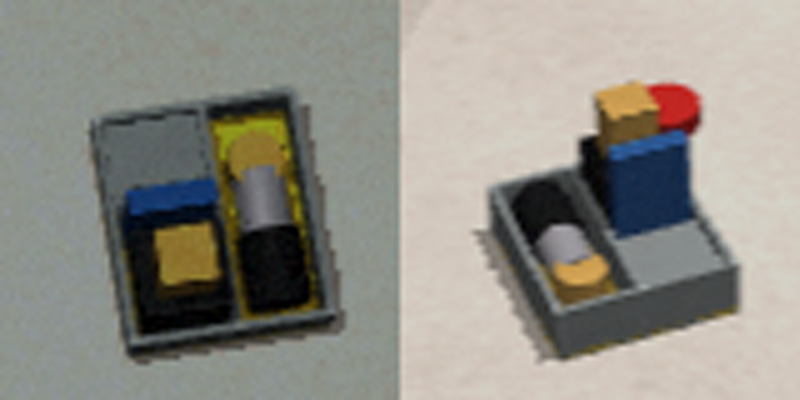

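The block stands upright in the open part of the well (brass neck at crop (187,255)). The bracket is still against the lip ((170,195)), and the jar, rock and cap are in place. Handing in.

```bash
python3 -c "
from station import *
print(sign_off())"
```

```text
the job is handed in; nothing more can be done
None
```

The bracket is home under the lip and the block stands in front of it on the well's floor; the last pictures show the jar still standing and the rock and cap in place. I handed the job in at about 38 s; no verdict was returned.

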